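# Open the specimen transport case

### The job

Open the taller of the two specimen transport cases so that tubes can be packed into it: flip its toggle latch out and over until it snaps open, then lift the lid by its bar handle until it stands open at about 70 degrees, and let go of it. Leave the lower case latched.

Things in the scene. Friction and masses are not known exactly. Their poses are not given: they have to be found in the camera images.
- tall_case: The taller of two light grey transport cases, fixed to the table: 200 mm deep (x), 180 wide (y), 130 high over the shut lid (the other has the same outline and fittings but is 75 high). Origin: centre of its underside, on the table; z up, -x is its front, with the latch. All offsets below are in its frame, in mm. On the lid: a black bar handle on two posts.
- tall_latch (a joint): Steel lever mid-front, rad: 0 shut (upright), 1.8 open (out, a little down). Turns on a pin along y at x -107, z 70. Shut, its tab stands above the lid: centre x -121, y 0, z 157; 32 wide (y), 9 thick (x), top z 168. Over-centre: pushing the tab to -x takes about 1.5 N; past 0.45 it snaps to 1.8 and stays. Shut, its nose holds the lid; free of it past 0.4.
- tall_lid (a joint): 25 mm thick lid, rad: 0 shut, 1.75 at its stop; front edge goes up and back about a hinge line along y at x 100, z 105. Stiff friction hinge: stays where left; lifting takes about 6 N. Its handle is a round bar along y, 12 thick, axis at x -45, z 168 with the lid shut (38 above the lid's top, z 130), clear between its posts for y -46 to 46.
- low_latch (a joint): Latch lever of the lower case (75 mm high), which stands to the left or right of the taller one and is to be left alone; rad: 0 shut (upright), 1.4 open.

How it is judged:
By the outcome, as a careful person would: the job done as asked, in the order asked, and still so for the second after the job is handed in, with the robot touching nothing.
It also fails if it takes over 45 s, if anything falls off the work surface, if the arm or the gripper's body presses on something with over 40 N, if the wrist force passes 120 N, or if a joint passes its speed limit or range.

### The arm

A 7-joint arm with a two-finger parallel gripper is mounted at the origin on the work surface. World frame = base frame: x ahead of the robot, y to its left, z up, the work surface at z = 0. Lengths are in m, angles in rad, forces in N, time in s.
With the tool pointing down it reaches from about 0.4 to 0.85 m from the base axis. Payload 10.4 kg.
Tool frame: the origin (TCP) lies midway between the tips of the shut fingers; the grasp point (between the pads) lies 19 mm behind it; z points along the fingers, x is the direction in which the jaws open and shut, and the axes are right-handed (so a half turn about z gives the same grasp; the last joint's range is limited). The gripper opens to 85 mm and grips with 20 to 120 N. Pads are 22 mm wide; open, the fingers measure 114 mm over their backs; the gripper's body (76 mm by 85 mm) begins 54 mm behind the grasp point. The pads swing forward as they close: fully open they stand 13 mm farther back than shut.
Start: joints at [-1.149, 0.332, -0.065, 1.46, 0.022, 1.35, -0.088], TCP at [0.269, 0.564, 0.231] pointing down, gripper open.
Joint ranges: [-2.6, 2.6], [-0.5, 2.12], [-1.47, 1.34], [0.16, 2.42], [-1.27, 4.41], [0.06, 2.06], [-2.6, 2.6]. Speed limits (rad/s): [2.22, 2.22, 2.79, 2.79, 3.14, 3.14, 3.14].

### API

Orientations are given as a unit quaternion [x, y, z, w].
In Python, from workcell import monitor, eyes, ticket, models gives the robot as it stands.
- The arm moves only by the tool servo_tool, never from a script. Its argument "motion" is a list of rows, each a list of 7 numbers: the opening, from 0 (shut) to 1 (fully open), then the shift along the tool's x, y, z in m, then the turn, a rotation vector about the tool's x, y, z in degrees. In form: [[fingers, tx, ty, tz, rx, ry, rz], ...]. A call has 1 to 20 rows; each row is the pose to reach, as a shift and turn from the pose commanded when the call began, along the tool's axes at that moment; what a row does not reach only later rows make up. A row lasts 1/8 s, in which the tool goes at most 62.5 mm and 10.7 degrees, less where a joint would pass 70% of its speed; a pose out of reach is approached as far as the arm can. A call with a gripper value outside its range is refused whole. The fingers move at their own pace and stop on an object; "grip_force" is the grip in N (left out, the last holds). Time passes only in rows, so rows that repeat a pose let the fingers close. It gives the time, the measured TCP pose, the force and the opening at its end, in the units of the state.
- monitor.get_obs(): the state, without advancing time (a new reading comes with each control period).
- eyes.camera(name): name is "scene" or "top"; returns (picture, depth): 480x640x3 uint8, blue, green, red; 480x640 float32, m along the optical axis (not along the pixel's ray), 0 where there is no reading.
- eyes.camera_info(name): a dict with "intrinsics" (3x3 intrinsics, pixels), "k1" (the pictures are not rectified: a ray, as slopes to the right and down, at radius r is drawn at 1 + k1 r^2 times it, then the intrinsics apply), "extrinsics" (4x4, takes a point from world to camera coordinates). Camera axes: x right, y down, z forward; pixel columns grow to the right and rows downward; lengths in m; the calibration is good to about 2 mm. A picture is of the moment at which its call begins. camera_info takes no time and is no camera call.
- ticket.hand_in(): hands the job in, once; it reports no verdict.
Trained networks look in the newest picture that a camera, given by its name, has taken for a name from the list of things; names that differ only in an ending like _2 or _b are one class to them, and where a whole thing is asked for, a point or a joint stands for the part that bears it (a point fixed in the world has none). Each returns a list of dicts, best first, with "confidence" (0 to 1); they miss things now and then, are a little off and sometimes report something else, mostly with a low value. They report only what shows in the picture. A call takes as long as a camera call.
- models.boxes_of(camera, thing): "point" ([x, y, z] in m, in the coordinates of the camera as it stood for that picture, good to about 4 mm: the middle of the surface that is visible of it).
The state is a dict: "clock": time; "joint_pos": joint angles; "joint_velocities": joint speeds; "tau": joint torques, N m; "position": TCP position; "ee_rot": TCP orientation; "ft_force": force on the tool from outside, world axes, zero at the start; "torque": the same for the moment, N m; "grip_width": opening from 0.0 (shut) to 1.0 (fully open).
Only numpy, scipy, OpenCV 4.12 (cv2) and the standard library are available. Lean on these libraries where they do the work, as an engineer would, in place of code of your own. Each camera call takes 0.05 s, during which the arm holds its last target. There are 200 camera calls.

## Working session

There is one attempt and no reset: what is moved stays moved. The work goes in short steps, Python scripts to look and compute and a tool call to move; the robot and the scene stay as the last step left them, time stands still between calls to the robot, and variables do not carry over. Pictures are saved under pics/ and viewed, about 8 in all and at most 12, crops included, and the job is handed in when it is done.

Besides the shell and the picture viewer there is one more tool, called after "Request:" as name(argument=value, ...) on one line, values as JSON. servo_tool: Moves the arm, as the interface text tells. Its arguments: {"type":"object","properties":{"motion":{"type":"array"},"grip_force":{"type":"number"}},"required":["motion"]}

```bash
mkdir -p pics; cat > h.py <<'E'
import numpy as np, cv2
from workcell import monitor, eyes, ticket, models
def cloud(name):
    img,d=eyes.camera(name); i=eyes.camera_info(name)
    K=np.array(i["intrinsics"],float); k=i["k1"]; E=np.array(i["extrinsics"])
    v,u=np.mgrid[:480,:640]
    p=np.stack([u.ravel(),v.ravel()],1).astype(float)[:,None]
    n=cv2.undistortPoints(p,K,np.array([k,0,0,0.]))[:,0]
    c=np.c_[n,np.ones(len(n))]*d.ravel()[:,None]
    w=(c-E[:3,3])@E[:3,:3]
    w[d.ravel()<=0]=np.nan
    return img,w.reshape(480,640,3)
def toworld(name,p):
    E=np.array(eyes.camera_info(name)["extrinsics"]); return (np.array(p)-E[:3,3])@E[:3,:3]
E
python3 - <<'E'
from h import *
o=monitor.get_obs(); print({k:np.round(v,3) for k,v in o.items()})
for n in("scene","top"):
    img,w=cloud(n); cv2.imwrite(f"pics/{n}0.png",img); np.save(f"{n}0.npy",w)
    for t in("tall_case","tall_latch","tall_lid","low_latch"):
        for r in models.boxes_of(n,t)[:3]: print(n,t,round(r["confidence"],2),np.round(toworld(n,r["point"]),3))
E
```

```text
{'clock': np.float64(0.0), 'joint_pos': array([-1.149,  0.333, -0.065,  1.461,  0.022,  1.35 , -0.089]), 'joint_velocities': array([ 0.   , -0.   ,  0.001, -0.001,  0.   ,  0.   , -0.   ]), 'tau': array([ 1.0000e-03, -6.2545e+01,  5.0000e-02, -3.9159e+01,  1.6000e-02,
        1.0000e-02,  0.0000e+00]), 'position': array([0.269, 0.564, 0.23 ]), 'ee_rot': array([ 0.846,  0.534, -0.001,  0.   ]), 'ft_force': array([-0.258, -0.149,  0.432]), 'torque': array([ 0.015, -0.038,  0.001]), 'grip_width': np.float64(1.0)}
scene tall_case 0.86 [ 0.604 -0.226  0.127]
scene tall_latch 0.81 [ 0.463 -0.212  0.147]
scene tall_lid 0.82 [ 0.595 -0.21   0.13 ]
scene tall_lid 0.23 [ 0.604 -0.223  0.126]
scene low_latch 0.63 [0.507 0.158 0.091]
top tall_case 0.6 [ 0.571 -0.184  0.133]
top tall_latch 0.93 [ 0.467 -0.208  0.124]
top tall_lid 0.56 [ 0.576 -0.185  0.132]
top low_latch 0.85 [0.507 0.161 0.075]
```

View pics/scene0.png

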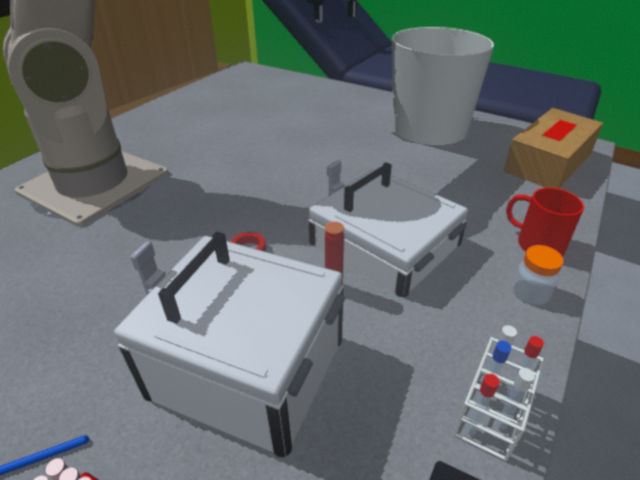

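View pics/top0.png

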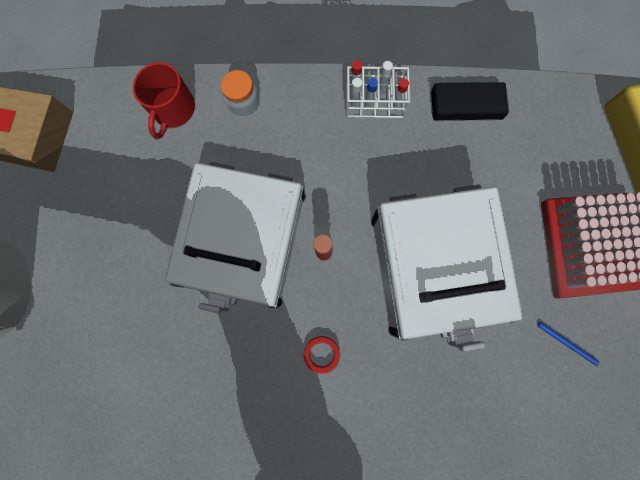

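```bash
python3 - <<'E'
from h import *
W=np.concatenate([np.load(f"{n}0.npy").reshape(-1,3) for n in("scene","top")])
W=W[~np.isnan(W[:,0])]
R=W[(W[:,0]>.4)&(W[:,0]<.8)&(W[:,1]<0)&(W[:,1]>-.4)]
lid=R[abs(R[:,2]-.13)<.005]
print(len(lid),cv2.minAreaRect(lid[:,:2].astype(np.float32)))
b=R[(R[:,2]>.155)&(R[:,2]<.19)]
print("bars",len(b)); 
for n in("scene","top"):
    w=np.load(f"{n}0.npy").reshape(-1,3); w=w[(w[:,0]>.4)&(w[:,0]<.8)&(w[:,1]<0)&(w[:,1]>-.4)]
    l=w[abs(w[:,2]-.13)<.006]; print(n,cv2.minAreaRect(l[:,:2].astype(np.float32)), np.median(l[:,2]))
    b=w[(w[:,2]>.15)&(w[:,2]<.19)]
    for nm,s in(("latch",b[b[:,0]<.5]),("bar",b[b[:,0]>.51])):
        if len(s)>5: print(n,nm,len(s),s.mean(0).round(4),cv2.minAreaRect(s[:,:2].astype(np.float32)),s[:,2].max())
E
```

```text
35671 ((0.5667965412139893, -0.18907715380191803), (0.22425523400306702, 0.18147054314613342), 9.557106971740723)
bars 2447
scene ((0.5666307210922241, -0.189252108335495), (0.22395390272140503, 0.18120446801185608), 9.765259742736816) 0.12987760479361207
scene latch 393 [ 0.4616 -0.2095  0.1612] ((0.4596464931964874, -0.2075655162334442), (0.010226955637335777, 0.032514311373233795), 7.644276142120361) 0.16955477315313186
scene bar 1289 [ 0.5373 -0.2022  0.1688] ((0.5342478156089783, -0.19469492137432098), (0.015157177112996578, 0.11351880431175232), 9.184366226196289) 0.17565773938975277
top ((0.5675019025802612, -0.18861980736255646), (0.22342683374881744, 0.18088093400001526), 9.658792495727539) 0.13040478269715794
top latch 192 [ 0.46   -0.2056  0.1657] ((0.45947155356407166, -0.2067660540342331), (0.009530793875455856, 0.032034240663051605), 9.186324119567871) 0.17201993901932935
top bar 778 [ 0.5334 -0.1917  0.1726] ((0.5342779755592346, -0.1945432722568512), (0.014048013836145401, 0.11231264472007751), 9.897740364074707) 0.17839101194741452
```

The scene view shows the tall case at the right of the robot, with its latch tab at about (148,260) and its bar near (195,275). In the top view they are at (468,340) and (462,291). The low case stands to the left (y > 0), and there is a white bin at (440,80) in the scene view. From the depth data, the tall case's origin is at about (0.579, -0.187) with a yaw of about 9.6°. The tab and the bar both agree with this.

```bash
cat >> h.py <<'E'
from scipy.spatial.transform import Rotation as Rn
YAW=np.radians(9.6); C=np.array([.5787,-.187])
def cw(x,z,y=0): # case mm -> world
    c,s=np.cos(YAW),np.sin(YAW); return np.array([C[0]+(c*x-s*y)/1e3,C[1]+(s*x+c*y)/1e3,z/1e3])
def rows(pts,yaws,g,o=None):
    o=o or monitor.get_obs(); R=Rn.from_quat(o["ee_rot"])
    for p,y,gg in zip(pts,yaws,g):
        T=Rn.from_euler("z",y,degrees=True)*Rn.from_quat([1,0,0,0])
        print([gg]+[round(float(a),4) for a in R.inv().apply(np.array(p)-o["position"])]+[round(float(a),1) for a in (R.inv()*T).as_rotvec(degrees=True)],",")
E
python3 - <<'E'
from h import *
W=np.load("scene0.npy").reshape(-1,3); b=W[(W[:,1]>.3)&(W[:,0]>.3)&(W[:,0]<.75)&(W[:,2]>.08)]
print(b.min(0),b.max(0))
P=[];Y=[]
a0,r0=np.arctan2(.564,.269),.625
tgt=cw(-88,300); r1=np.hypot(*tgt[:2]);a1=np.arctan2(tgt[1],tgt[0])
for i in (1,2,3): P.append(np.r_[(r0+(.46-r0)*i/3)*np.array([np.cos(a0),np.sin(a0)]),.23+.07*i/3]);Y.append(64.5)
for i in range(1,15):
    t=i/14;a=a0+(a1-a0)*t;r=.46+(r1-.46)*max(0,(t-.6)/.4); P.append([r*np.cos(a),r*np.sin(a),.30]);Y.append(64.5+(9.6-64.5)*t)
rows(P,Y,[0]*17)
E
```

```text
[0.30009401 0.49703016 0.08001698] [0.74843245 0.73589021 0.28277531]
[0, -0.055, 0.0001, -0.022, 0.0, -0.0, 0.0] ,
[0, -0.11, 0.0001, -0.0454, 0.0, -0.0, 0.0] ,
[0, -0.165, 0.0001, -0.0687, 0.0, -0.0, 0.0] ,
[0, -0.1677, 0.0498, -0.0687, 0.0, -0.0, 3.9] ,
[0, -0.1758, 0.0989, -0.0687, 0.0, -0.0, 7.9] ,
[0, -0.1891, 0.1468, -0.0687, 0.0, -0.0, 11.8] ,
[0, -0.2075, 0.193, -0.0687, 0.0, -0.0, 15.7] ,
[0, -0.2308, 0.237, -0.0687, 0.0, -0.0, 19.6] ,
[0, -0.2587, 0.2782, -0.0687, 0.0, -0.0, 23.5] ,
[0, -0.2908, 0.3161, -0.0687, 0.0, -0.0, 27.5] ,
[0, -0.3269, 0.3504, -0.0687, -0.0, -0.0, 31.4] ,
[0, -0.3622, 0.3869, -0.0687, -0.0, -0.0, 35.3] ,
[0, -0.3995, 0.4243, -0.0687, -0.0, -0.0, 39.2] ,
[0, -0.4419, 0.458, -0.0687, -0.0, -0.0, 43.2] ,
[0, -0.489, 0.4875, -0.0687, -0.0, -0.0, 47.1] ,
[0, -0.5403, 0.5119, -0.0687, -0.0, -0.0, 51.0] ,
[0, -0.5954, 0.5308, -0.0687, -0.0, -0.0, 54.9] ,
```

Request:
servo_tool(motion=[[0,-0.055,0,-0.022,0,0,0],[0,-0.11,0,-0.045,0,0,0],[0,-0.165,0,-0.069,0,0,0],[0,-0.168,0.05,-0.069,0,0,3.9],[0,-0.176,0.099,-0.069,0,0,7.9],[0,-0.189,0.147,-0.069,0,0,11.8],[0,-0.2075,0.193,-0.069,0,0,15.7],[0,-0.231,0.237,-0.069,0,0,19.6],[0,-0.259,0.278,-0.069,0,0,23.5],[0,-0.291,0.316,-0.069,0,0,27.5],[0,-0.327,0.35,-0.069,0,0,31.4],[0,-0.362,0.387,-0.069,0,0,35.3],[0,-0.3995,0.424,-0.069,0,0,39.2],[0,-0.442,0.458,-0.069,0,0,43.2],[0,-0.489,0.4875,-0.069,0,0,47.1],[0,-0.54,0.512,-0.069,0,0,51],[0,-0.595,0.531,-0.069,0,0,54.9],[0,-0.595,0.531,-0.069,0,0,54.9]])

```text
clock: 2.75
position: [0.4906, -0.2066, 0.3007]
ee_rot: [0.997, 0.079, 0.0, 0.001]
ft_force: [0.1, -0.4, 0.8]
grip_width: 0.001
```

```bash
python3 - <<'E'
from h import *
o=monitor.get_obs();print(o["clock"],o["position"],o["ee_rot"],o["ft_force"],o["grip_width"],o["joint_pos"])
img,w=cloud("scene");cv2.imwrite("pics/s1.png",img)
X=[(-88,300),(-88,245),(-88,190),(-88,141),(-98,141),(-110,141),(-122,141),(-134,139),(-146,138),(-158,137),(-166,137)]
rows([cw(*p) for p in X],[9.6]*20,[0]*20)
E
```

```text
2.75 [ 0.49058191 -0.20655747  0.30065447] [9.96849657e-01 7.93105833e-02 1.13793092e-04 7.60933078e-04] [ 0.06935825 -0.35402629  0.79882227] 0.0013684887003247278 [-0.37107054  0.09390616  0.74178835  1.62970502 -0.06263969  1.44194578
  0.53531168]
[0, 0.0007, -0.0017, 0.0004, 0.0, -0.0, -0.2] ,
[0, 0.0007, -0.0017, 0.0554, 0.0, -0.0, -0.2] ,
[0, 0.0007, -0.0017, 0.1104, 0.0, -0.0, -0.2] ,
[0, 0.0007, -0.0018, 0.1594, 0.0, -0.0, -0.2] ,
[0, -0.0093, -0.0017, 0.1594, 0.0, -0.0, -0.2] ,
[0, -0.0213, -0.0017, 0.1594, 0.0, -0.0, -0.2] ,
[0, -0.0333, -0.0016, 0.1594, 0.0, -0.0, -0.2] ,
[0, -0.0453, -0.0016, 0.1614, 0.0, -0.0, -0.2] ,
[0, -0.0573, -0.0015, 0.1624, 0.0, -0.0, -0.2] ,
[0, -0.0693, -0.0015, 0.1634, 0.0, -0.0, -0.2] ,
[0, -0.0773, -0.0014, 0.1634, 0.0, -0.0, -0.2] ,
```

Request:
servo_tool(motion=[[0,0,0,0.055,0,0,0],[0,0,0,0.11,0,0,0],[0,0,0,0.15,0,0,0],[0,0,0,0.15,0,0,0],[0,0,0,0.15,0,0,0]])

```text
clock: 3.42
position: [0.4933, -0.201, 0.152]
ee_rot: [0.996, 0.084, 0.001, 0.0]
ft_force: [-0.1, -1.0, 0.2]
grip_width: 0.002
```

```bash
python3 - <<'E'
from h import *
img,w=cloud("scene");cv2.imwrite("pics/s1.png",img)
o=monitor.get_obs();print(o["clock"],o["position"],o["ee_rot"],o["ft_force"],o["grip_width"],cw(-88,150))
X=[(-88,141),(-98,141),(-110,141),(-122,141),(-134,139),(-146,138),(-158,137),(-166,137)]
rows([cw(*p) for p in X],[9.6]*20,[0]*20)
E
```

```text
3.475 [ 0.49355967 -0.20122496  0.15230616] [9.96442148e-01 8.42674121e-02 1.41610295e-03 2.09841251e-04] [ 0.02957781 -0.80243457  0.80193733] 0.0017454624336490593 [ 0.49193235 -0.20167565  0.15      ]
[0, -0.0017, 0.0002, 0.0113, 0.0, -0.2, 0.1] ,
[0, -0.0117, 0.0002, 0.0113, 0.0, -0.2, 0.1] ,
[0, -0.0237, 0.0001, 0.0112, 0.0, -0.2, 0.1] ,
[0, -0.0357, 0.0001, 0.0112, 0.0, -0.2, 0.1] ,
[0, -0.0477, 0.0001, 0.0132, 0.0, -0.2, 0.1] ,
[0, -0.0597, 0.0001, 0.0141, 0.0, -0.2, 0.1] ,
[0, -0.0717, 0.0001, 0.0151, 0.0, -0.2, 0.1] ,
[0, -0.0797, 0.0001, 0.0151, 0.0, -0.2, 0.1] ,
```

View pics/s1.png

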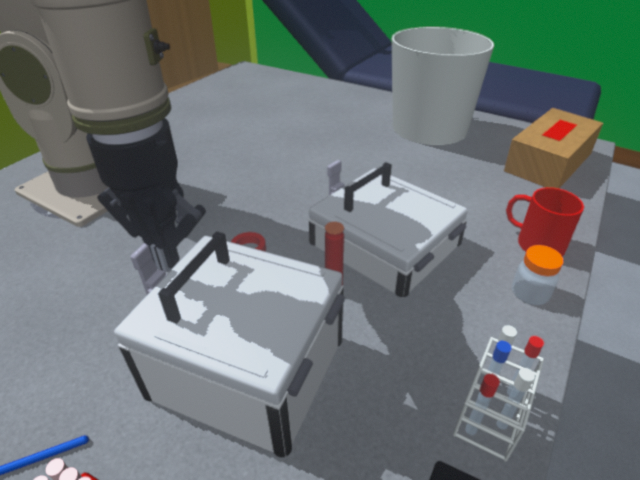

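The shut fingers stand between the tab (148,262) and the bar (215,250), as planned. Next I push the tab toward -x.

Request:
servo_tool(motion=[[0,-0.002,0,0.009,0,0,0],[0,-0.012,0,0.01,0,0,0],[0,-0.022,0,0.01,0,0,0],[0,-0.032,0,0.01,0,0,0],[0,-0.042,0,0.011,0,0,0],[0,-0.052,0,0.012,0,0,0],[0,-0.062,0,0.013,0,0,0],[0,-0.072,0,0.014,0,0,0],[0,-0.082,0,0.014,0,0,0],[0,-0.082,0,0.014,0,0,0],[0,-0.082,0,0.014,0,0,0]])

```text
clock: 4.85
position: [0.4117, -0.215, 0.1364]
ee_rot: [0.996, 0.084, 0.0, -0.0]
ft_force: [-0.2, -0.3, -0.7]
grip_width: -0.004
```

```bash
python3 - <<'E'
from h import *
img,w=cloud("scene");cv2.imwrite("pics/s2.png",img[100:400,0:400])
o=monitor.get_obs();print(o["clock"],o["position"],o["ft_force"],o["grip_width"])
# to handle: up, over, open, down
X=[(-166,185),(-130,230),(-85,240),(-45,240),(-45,195),(-45,149),(-45,149)]
rows([cw(*p) for p in X],[9.6]*20,[0,.5,.5,.5,.5,.5,.5])
E
```

```text
4.9 [ 0.41171926 -0.21495967  0.13636041] [0.30573854 0.2205411  1.07866453] 0.0020461019316885738
[0, 0.0033, 0.0003, -0.0486, 0.0, -0.0, 0.0] ,
[0.5, 0.0393, 0.0003, -0.0936, 0.0, -0.0, 0.0] ,
[0.5, 0.0843, 0.0003, -0.1036, 0.0, -0.0, 0.0] ,
[0.5, 0.1243, 0.0004, -0.1036, 0.0, -0.0, 0.0] ,
[0.5, 0.1243, 0.0004, -0.0586, 0.0, -0.0, 0.0] ,
[0.5, 0.1243, 0.0004, -0.0126, 0.0, -0.0, 0.0] ,
[0.5, 0.1243, 0.0004, -0.0126, 0.0, -0.0, 0.0] ,
```

View pics/s2.png

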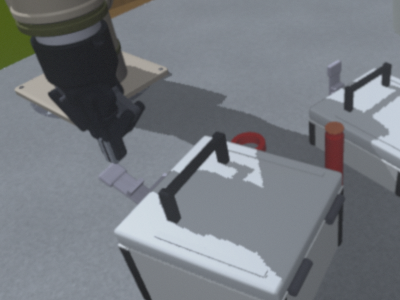

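The latch has snapped out; its tab is now at about (120,178) in the crop. Next I go up and over to the handle.

Request:
servo_tool(motion=[[0,0.003,0,-0.048,0,0,0],[0.5,0.039,0,-0.094,0,0,0],[0.5,0.084,0,-0.104,0,0,0],[0.5,0.124,0,-0.104,0,0,0],[0.5,0.124,0,-0.104,0,0,0],[0.5,0.124,0,-0.058,0,0,0],[0.5,0.124,0,-0.012,0,0,0],[0.5,0.124,0,-0.012,0,0,0]])

```text
clock: 5.9
position: [0.5313, -0.1939, 0.1458]
ee_rot: [0.996, 0.084, -0.003, -0.001]
ft_force: [0.3, -0.4, 0.3]
grip_width: 0.499
```

```bash
python3 - <<'E'
from h import *
img,w=cloud("scene");cv2.imwrite("pics/s3.png",img[100:400,0:400])
o=monitor.get_obs();print(o["clock"],o["position"],o["ft_force"],o["grip_width"],cw(-45,149))
for n in("scene","top"):
    if n=="top": w=cloud(n)[1]
    for r in models.boxes_of(n,"tall_latch")[:2]: print(r["confidence"],toworld(n,r["point"]))
    c,s=np.cos(YAW),np.sin(YAW); q=w.reshape(-1,3); d=q[:,:2]-C; x=c*d[:,0]+s*d[:,1]; y=-s*d[:,0]+c*d[:,1]
    m=(abs(y)<.02)&(x<-.125)&(x>-.22)&(q[:,2]>.008)&(q[:,2]<.12); print(n,m.sum(),"x,z of latch pts",np.round(np.percentile(np.c_[x,q[:,2]][m],[2,50,98],axis=0),3).tolist() if m.any() else 0)
E
```

```text
5.95 [ 0.53277785 -0.19451329  0.14821454] [-0.2396739  -0.19413269  1.23007247] 0.5022452152313981 [ 0.53433018 -0.19450459  0.149     ]
0.85 [ 0.3965636  -0.22225352  0.04527139]
scene 267 x,z of latch pts [[-0.199, 0.036], [-0.186, 0.042], [-0.175, 0.044]]
0.74 [ 0.42449399 -0.21553876  0.04919927]
0.6 [0.50887305 0.16173524 0.07589523]
top 816 x,z of latch pts [[-0.198, 0.037], [-0.164, 0.046], [-0.127, 0.059]]
```

View pics/s3.png

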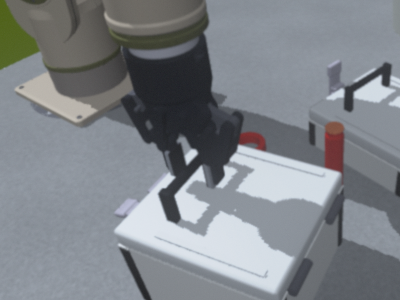

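The latch reads fully open: the tab is at x about -188 and z about 40, where 1.8 rad should put it. The fingers straddle the bar at (190,170). Now I grip.

Request:
servo_tool(motion=[[0.5,0.001,0,0,0,0,0],[0,0.001,0,0,0,0,0],[0,0.001,0,0,0,0,0],[0,0.001,0,0,0,0,0],[0,0.001,0,0,0,0,0],[0,0.001,0,0,0,0,0]], grip_force=40)

```text
clock: 6.85
position: [0.5329, -0.1946, 0.1487]
ee_rot: [0.997, 0.083, -0.002, -0.001]
ft_force: [-11.1, 2.2, 11.2]
grip_width: 0.124
```

```bash
python3 - <<'E'
from h import *
o=monitor.get_obs();print(o["clock"],o["position"],o["ft_force"],o["grip_width"])
# shifts in case frame (tool x=+case x, tool z down)
for a in range(0,73,4):
    t=np.radians(a); x=-145*np.cos(t)+63*np.sin(t)+145; z=145*np.sin(t)+63*np.cos(t)-63
    print(a,round(x/1e3,4),0,round(-z/1e3,4))
E
```

```text
6.85 [ 0.53293178 -0.19456073  0.14868663] [-11.12942986   2.19961454  11.16763921] 0.12420557652819736
0 0.0 0 -0.0
4 0.0047 0 -0.01
8 0.0102 0 -0.0196
12 0.0163 0 -0.0288
16 0.023 0 -0.0375
20 0.0303 0 -0.0458
24 0.0382 0 -0.0535
28 0.0465 0 -0.0607
32 0.0554 0 -0.0673
36 0.0647 0 -0.0732
40 0.0744 0 -0.0785
44 0.0845 0 -0.083
48 0.0948 0 -0.0869
52 0.1054 0 -0.09
56 0.1161 0 -0.0924
60 0.1271 0 -0.0941
64 0.1381 0 -0.0949
68 0.1491 0 -0.095
72 0.1601 0 -0.0944
```

Request:
servo_tool(motion=[[0,0.004,0,-0.01,0,0,0],[0,0.009,0,-0.02,0,0,0],[0,0.015,0,-0.029,0,0,0],[0,0.022,0,-0.0375,0,0,0],[0,0.029,0,-0.046,0,0,0],[0,0.037,0,-0.0535,0,0,0]])

```text
clock: 7.6
position: [0.568, -0.1886, 0.2019]
ee_rot: [0.997, 0.083, -0.004, -0.001]
ft_force: [-21.9, 1.8, 10.3]
grip_width: 0.126
```

```bash
python3 - <<'E'
from h import *
o=monitor.get_obs();print(o["clock"],o["position"],o["ft_force"],o["grip_width"],o["ee_rot"])
img,w=cloud("scene");cv2.imwrite("pics/s4.png",img[100:400,0:400])
E
```

```text
7.6 [ 0.5680149  -0.1886115   0.20193845] [-21.87037445   1.82284969  10.32375536] 0.1264686465176332 [ 9.96548242e-01  8.29355097e-02 -3.52072277e-03 -9.52530893e-04]
```

View pics/s4.png

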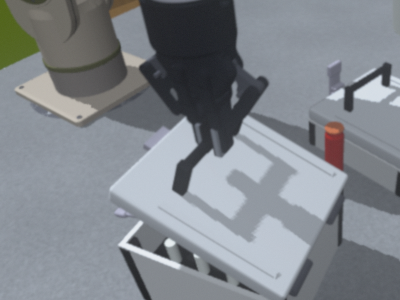

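The lid is rising, to about 24° so far, and the bar turns in the pads. The force points outward from the hinge, so I widen the path by about 2 mm.

Request:
servo_tool(motion=[[0,0.007,0,-0.0087,0,0,0],[0,0.0157,0,-0.0153,0,0,0],[0,0.0253,0,-0.0213,0,0,0],[0,0.0352,0,-0.0267,0,0,0],[0,0.0453,0,-0.0313,0,0,0],[0,0.0558,0,-0.0354,0,0,0]])

```text
clock: 8.4
position: [0.6253, -0.1791, 0.2391]
ee_rot: [0.997, 0.083, -0.001, -0.0]
ft_force: [-12.1, 1.9, 9.9]
grip_width: 0.123
```

```bash
python3 - <<'E'
from h import *
o=monitor.get_obs();print(o["clock"],o["position"],o["ft_force"],o["torque"],o["grip_width"],o["ee_rot"])
img,w=cloud("scene");cv2.imwrite("pics/s5.png",img[100:400,0:400])
E
```

```text
8.4 [ 0.62534078 -0.17909776  0.23912954] [-12.11237968   1.90043319   9.87084363] [0.22713324 2.74020812 0.04060188] 0.12323492952727058 [ 9.96512086e-01  8.34449334e-02 -7.12582119e-04 -3.12349466e-04]
```

View pics/s5.png

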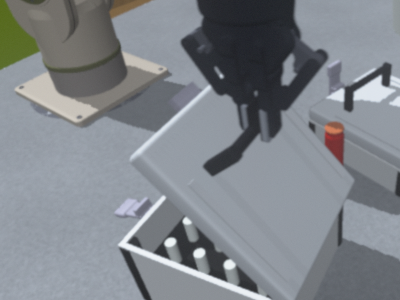

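The lid is at about 47°, and the forces are modest. I continue to about 70°.

Request:
servo_tool(motion=[[0,0.0104,0,-0.0036,0,0,0],[0,0.0213,0,-0.0063,0,0,0],[0,0.0323,0,-0.0082,0,0,0],[0,0.0433,0,-0.009,0,0,0],[0,0.0543,0,-0.009,0,0,0],[0,0.0615,0,-0.0088,0,0,0],[0,0.0615,0,-0.0088,0,0,0],[0,0.0615,0,-0.0088,0,0,0]])

```text
clock: 9.45
position: [0.6875, -0.1685, 0.2468]
ee_rot: [0.996, 0.084, 0.001, 0.0]
ft_force: [2.5, -1.9, 3.7]
grip_width: 0.127
```

```bash
cat >> h.py <<'E'
def lidang(w):
    c,s=np.cos(YAW),np.sin(YAW); q=w.reshape(-1,3); d=q[:,:2]-C; x=c*d[:,0]+s*d[:,1]; y=-s*d[:,0]+c*d[:,1]
    m=(abs(y)<.085)&(q[:,2]>.14)&(q[:,2]<.33)&(x>-.1)&(x<.2)
    return x[m],y[m],q[m,2]
E
python3 - <<'E'
from h import *
o=monitor.get_obs();print(o["clock"],o["position"],o["ft_force"],o["torque"],o["grip_width"],o["ee_rot"])
img,w=cloud("scene");cv2.imwrite("pics/s6.png",img[60:400,0:460])
x,y,z=lidang(w)
# RANSAC line in x-z
rng=np.random.default_rng(0);best=(0,)
P=np.c_[x,z]
for _ in range(400):
    a,b=P[rng.choice(len(P),2,False)]; n=np.array([-(b-a)[1],(b-a)[0]]); n/=np.linalg.norm(n)+1e-9
    k=(abs((P-a)@n)<.003).sum()
    if k>best[0]: best=(k,np.degrees(np.arctan2(*(b-a)[::-1]))%180,a)
print(len(P),best)
E
```

```text
9.45 [ 0.68752792 -0.1685188   0.24684237] [ 2.4521479  -1.89892469  3.6673851 ] [-0.31177248 -0.41727343  0.00491592] 0.1266225628249692 [9.96469304e-01 8.39482888e-02 1.21851161e-03 3.55938370e-04]
21780 (np.int64(13413), np.float64(110.22715099812554), array([0.07301043, 0.25347483]))
```

View pics/s6.png

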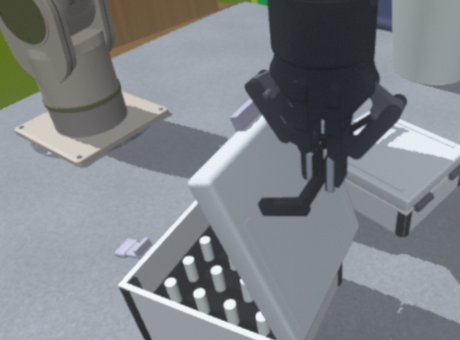

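The plane fit gives a lid angle of 69.8°. I release with a partial opening and lift straight up.

Request:
servo_tool(motion=[[0.28,0,0,0,0,0,0],[0.28,0,0,0,0,0,0],[0.28,0,0,0,0,0,0],[0.28,0,0,-0.01,0,0,0],[0.28,0,0,-0.03,0,0,0],[0.28,0,0,-0.06,0,0,0],[0.28,0,0,-0.1,0,0,0],[0.28,0,0,-0.14,0,0,0],[0.28,0,0,-0.17,0,0,0],[0.28,0,0,-0.17,0,0,0],[0.28,0,0,-0.17,0,0,0]])

```text
clock: 10.88
position: [0.6867, -0.1686, 0.4156]
ee_rot: [0.996, 0.084, -0.0, -0.0]
ft_force: [0.5, -0.9, -0.8]
grip_width: 0.281
```

```bash
python3 - <<'E'
from h import *
o=monitor.get_obs();print(o["clock"],o["position"],o["ft_force"],o["grip_width"])
img,w=cloud("scene");cv2.imwrite("pics/s7.png",img)
x,y,z=lidang(w)
rng=np.random.default_rng(0);best=(0,);P=np.c_[x,z]
for _ in range(400):
    a,b=P[rng.choice(len(P),2,False)]; n=np.array([-(b-a)[1],(b-a)[0]]); n/=np.linalg.norm(n)+1e-9
    k=(abs((P-a)@n)<.003).sum()
    if k>best[0]: best=(k,np.degrees(np.arctan2(*(b-a)[::-1]))%180,a)
print(len(P),best)
for t in("tall_latch","low_latch"):
    for r in models.boxes_of("scene",t)[:2]: print(t,round(r["confidence"],2),toworld("scene",r["point"]).round(3))
E
```

```text
10.875 [ 0.68665353 -0.16859436  0.41559734] [ 0.52594695 -0.88757947 -0.79607408] 0.2814616669399481
20866 (np.int64(16575), np.float64(110.65778159290697), array([0.07501845, 0.24831009]))
tall_latch 0.67 [ 0.41  -0.222  0.045]
low_latch 0.69 [0.507 0.157 0.088]
```

View pics/s7.png

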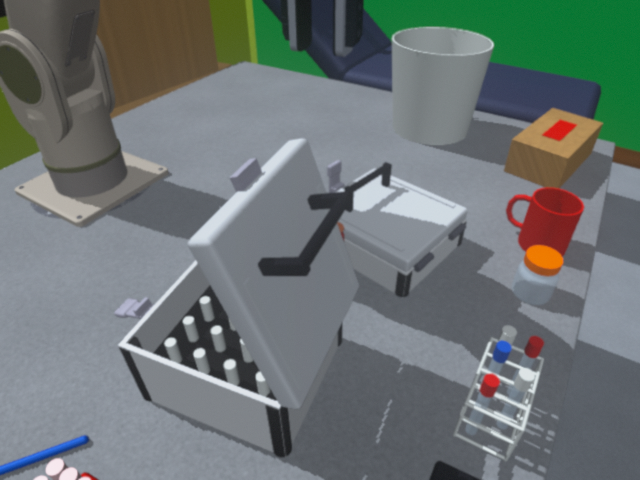

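The lid stands free at about 69.5°, with its bar near (320,230). The latch is open at (130,305), the low latch is upright at (335,172), and the gripper is well clear above.

```bash
python3 -c "
from h import *
print(ticket.hand_in())"
```

```text
the job is handed in; nothing more can be done
None
```

The tall case is open and handed in. I pushed its latch tab out until it snapped open, lifted the lid by the bar handle, let go and raised the gripper clear. This took about 11 s of the 45 s allowed.

- **Lid:** it stood free at about 69–70°. The camera fit gave 69.8° while held and 69.3° after release.
- **Tall latch:** its tab was at about x -188, z 40 mm, where fully open (1.8 rad) should put it.
- **Low case:** its latch was still upright and had not moved.
- **Forces:** the largest force reading I took while lifting was about 24 N at the wrist. It read about 1 N, in effect zero, at hand-in, with nothing touched.

No check failed or disagreed. I took no readings after the hand-in.

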